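# Load the tube carrier and hang it to settle

### The job

Move the one long sample tube from the wooden bench stand into the empty pocket of the grey tube carrier, pushed fully home while the carrier stands on the bench. Then hang the loaded carrier by its handle on the hook of the steel stand, so that the samples can settle clear of the bench; keep the carrier upright on the way and leave the two short tubes, the small bottle and the cup as they are.

Things in the scene. Friction and masses are not known exactly. Their poses are not given: they have to be found in the camera images.
- tube: The sample tube to load: amber glass with a white cap, 105 mm long, 18 mm diameter; the cap is the top 14 mm, 22 mm diameter. Foot bevelled (12 mm wide flat). Origin: centre of the foot; z runs up its axis. Starts upright in any one of the three holes of the wooden stand and is the only long tube there.
- stand: Wooden block fixed to the bench, 170 x 46 x 42 mm (x, y, z), with three 21 mm holes in a row along its x axis at x = -55, 0 and +55 mm, hole floor 6 mm above its underside. Origin: centre of its underside.
- carrier: Grey plastic tube carrier, loose on the bench, 0.3 kg: block 44 x 180 x 40 mm (x, y, z) with two 20 mm pockets, floors 4 mm above the underside, at y = +70 mm (empty) and y = -70 mm (holding a tube), and a rigid handle over its middle (see handle, grip), 140 mm high in all. Origin: centre of the block's underside; z up.
- pocket (a point): Centre of the floor of the carrier's empty pocket (carrier frame 0, +70, 4 mm), 36 mm below the pocket's mouth; 20 mm wide with a 2 mm chamfer. A seated tube has its origin here and stands out 69 mm above the block.
- handle (a point): Middle of the underside of the handle's top bar (carrier frame 0, 0, 92 mm). The handle is a rigid loop of 8 mm steel bar in the carrier's y-z plane: uprights at y = -30 and +30 mm, level top bar 92 to 100 mm above the carrier's underside; the opening under the bar is 52 mm high, 52 mm wide. Axes as the carrier.
- grip (a point): Middle of the black upright grip on top of the handle's bar (carrier frame 0, 0, 119 mm), 16 x 26 x 42 mm (x, y, z), from 98 to 140 mm above the carrier's underside. Pinched across its 26 mm width (along y), the fingers straddle a hook that enters under the bar along x.
- partner: A second long tube, same as the first, that already stands in the carrier's other pocket. Origin: centre of its foot; z up its axis.
- hook_stand: Steel stand fixed to the bench: base 130 x 150 x 14 mm, post on its origin with a 26 mm block at the top (225 mm high). From the block an 8 mm round bar runs along the stand's -x, down to a level seat 60 to 88 mm from the post, then up to its tip 100 mm from the post. Upper face of seat 210 mm, tip 222 mm above the bench. Origin: underside centre.
- hook_seat (a point): Middle of the upper face of the hook's level seat, 74 mm from the post (stand frame -74, 0, 210 mm). Axes as the stand. The handle's bar rests here, roughly across the hook.
- short_a: Bystander: short tube, 75 mm long, otherwise like the long one, in the wooden stand. Origin: centre of its foot.
- short_b: Bystander: second short tube, same as short_a.
- bottle: Bystander: small amber bottle with a white cap, 42 mm diameter, 85 mm high. Origin: centre of its underside, z up.
- cup: Bystander: orange plastic cup, 72 mm wide at the rim, 85 mm high. Origin: centre of its underside, z up.

How it is judged:
By the outcome, as a careful person would: the job done as asked, in the order asked, and still so for the second after the job is handed in, with the robot touching nothing.
It also fails if it takes over 61 s, if anything falls off the work surface, if the arm or the gripper's body presses on something with over 40 N, if the wrist force passes 120 N, or if a joint passes its speed limit or range.

### The arm

A 6-joint arm with a two-finger parallel gripper is mounted at the origin on the work surface. World frame = base frame: x ahead of the robot, y to its left, z up, the work surface at z = 0. Lengths are in m, angles in rad, forces in N, time in s.
With the tool pointing down it reaches from about 0.375 to 0.9 m from the base axis. Payload 3.1 kg.
Tool frame: the origin (TCP) lies at the centre of the arm's flange, where the gripper is bolted on; the fingertips stand 173 mm ahead of it and the grasp point (between the pads) lies 155 mm ahead of it (tip_extent is the distance from the TCP to the fingertips, in m); z points along the fingers, y is the direction in which the jaws open and shut (so a half turn about z gives the same grasp; the last joint's range is limited). The gripper opens to 85 mm and grips with 20 to 120 N. Pads are 22 mm wide; open, the fingers measure 114 mm over their backs; the gripper's body (76 mm by 85 mm) begins 54 mm behind the grasp point. The pads swing forward as they close: fully open they stand 13 mm farther back than shut.
Start: joints at [1.016, 0.527, 1.433, -0, 1.181, -0.178], TCP at [0.229, 0.581, 0.405] pointing down, gripper open.
Joint ranges: [-3.08, 3.08], [-0.75, 2.2], [0.22, 2.44], [-1.43, 4.57], [0, 2.65], [-2.85, 2.85]. Speed limits (rad/s): [2.79, 2.79, 3.14, 3.14, 3.14, 3.14].

### API

Orientations are given as a unit quaternion [x, y, z, w].
In Python, from station import sense, snapshot, sign_off, tip_extent gives the robot as it stands. The module is installed in compiled form; this text tells all that it offers.
- The arm moves only by the tool servo_tool, never from a script. Its argument "rows" is a list of rows, each a list of 3 entries, a list of its own where there are three numbers: the shift along the tool's x, y, z in mm, then the turn about the tool's z in degrees, then the opening, from -1 (shut) to 1 (fully open), so that 0 is half open. A call has 1 to 8 rows; each row is the pose to reach, as a shift and turn from the pose measured when the call began, along the tool's axes at that moment; what a row does not reach only later rows make up. A row lasts 1/10 s, in which the tool goes at most 50 mm and 8.59 degrees, less where a joint would pass 70% of its speed; a pose out of reach is approached as far as the arm can. A call with a gripper value outside its range is refused whole. The fingers move at their own pace and stop on an object; "force" is the grip in N (left out, the last holds). Time passes only in rows, so rows that repeat a pose let the fingers close. It gives the time, the measured TCP pose, the force and the opening at its end, in the units of the state.
- sense(): the state, without advancing time (a new reading comes with each control period).
- snapshot(name): name is "side" or "top"; returns a dict with "image" (384x512x3 uint8, blue, green, red), "z_map" (384x512 float32, m along the optical axis (not along the pixel's ray), 0 where there is no reading), "vertical_fov" (degrees; the focal length in pixels is half the picture's height over the tangent of half this angle, whatever the lens; pixels are square), "cx", "cy" (the principal point, pixels), "cam_to_world" (4x4, takes a point from camera to world coordinates). Camera axes: x right, y down, z forward; pixel columns grow to the right and rows downward; lengths in m; the calibration is good to about 2 mm. A picture is of the moment at which its call begins.
- sign_off(): hands the job in, once; it reports no verdict.
The state is a dict: "t": time; "q": joint angles; "qd": joint speeds; "tau": joint torques, N m; "tcp_pos": TCP position; "tool_rot": TCP orientation; "force": force on the tool from outside, world axes, zero at the start; "ft_torque": the same for the moment, N m; "finger_gap": opening from 0.0 (shut) to 1.0 (fully open).
Only numpy, scipy, OpenCV 4.12 (cv2) and the standard library are available. Lean on these libraries where they do the work, as an engineer would, in place of code of your own. Each camera call takes 0.05 s, during which the arm holds its last target. There are 200 camera calls.

## Working session

There is one attempt and no reset: what is moved stays moved. The work goes in short steps, Python scripts to look and compute and a tool call to move; the robot and the scene stay as the last step left them, time stands still between calls to the robot, and variables do not carry over. Pictures are saved under pics/ and viewed, about 8 in all and at most 12, crops included, and the job is handed in when it is done.

Besides the shell and the picture viewer there is one more tool, called after ">>>" as name(argument=value, ...), one argument or row to a line, values as JSON. servo_tool: Moves the arm, as the interface text tells. Its arguments: {"type":"object","properties":{"rows":{"type":"array"},"force":{"type":"number"}},"required":["rows"]}

```bash
mkdir -p pics; cat > h.py <<'E'
import numpy as np, cv2
from station import sense, snapshot
from scipy.spatial.transform import Rotation as R
def cloud(s):
    h,w=s["z_map"].shape; f=h/2/np.tan(np.radians(s["vertical_fov"])/2)
    v,u=np.mgrid[:h,:w]; z=s["z_map"]
    P=np.stack([(u-s["cx"])*z/f,(v-s["cy"])*z/f,z],-1)
    M=np.array(s["cam_to_world"]); W=P@M[:3,:3].T+M[:3,3]; W[z==0]=np.nan
    return W
def shift(target):  # world TCP target -> mm in tool axes
    s=sense(); return R.from_quat(s["tool_rot"]).inv().apply(np.array(target)-s["tcp_pos"])*1000
def proj(s,P):
    h=s["z_map"].shape[0]; f=h/2/np.tan(np.radians(s["vertical_fov"])/2)
    M=np.array(s["cam_to_world"]); c=(np.atleast_2d(P)-M[:3,3])@M[:3,:3]
    return np.c_[c[:,0]/c[:,2]*f+s["cx"],c[:,1]/c[:,2]*f+s["cy"]]
E
python3 - <<'E'
from h import *
for n in("top","side"):
    s=snapshot(n); W=cloud(s); np.savez(f"{n}.npz",W=W,img=s["image"])
    cv2.imwrite(f"pics/{n}0.png",cv2.resize(s["image"],(768,576)))
    print(n,np.round(s["cam_to_world"],3).tolist(),s["vertical_fov"])
x=sense();print({k:np.round(x[k],3).tolist() for k in x})
from station import tip_extent; print(tip_extent if not callable(tip_extent) else tip_extent())
E
```

```text
top [[0.012, -0.989, 0.148, 0.427], [-1.0, -0.009, 0.024, -0.014], [-0.022, -0.149, -0.989, 1.285], [0.0, 0.0, 0.0, 1.0]] 47.89771968693627
side [[-1.0, -0.018, 0.007, 0.588], [-0.016, 0.573, -0.82, 0.869], [0.01, -0.819, -0.573, 0.747], [0.0, 0.0, 0.0, 1.0]] 49.25291532960117
{'t': 0.1, 'q': [1.017, 0.528, 1.434, 0.0, 1.181, -0.179], 'qd': [0.001, -0.001, -0.003, 0.002, 0.001, -0.001], 'tau': [0.0, -44.331, -17.859, -0.0, 0.004, -0.0], 'tcp_pos': [0.229, 0.581, 0.404], 'tool_rot': [0.187, 0.982, -0.001, -0.0], 'force': [-0.568, 0.518, -1.004], 'ft_torque': [0.041, 0.027, 0.044], 'finger_gap': 1.001}
0.1734
```

View pics/top0.png

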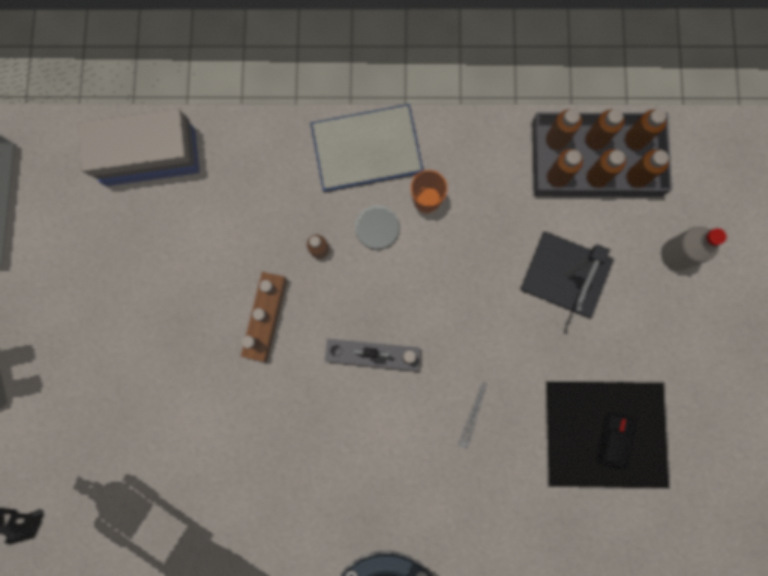

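View pics/side0.png

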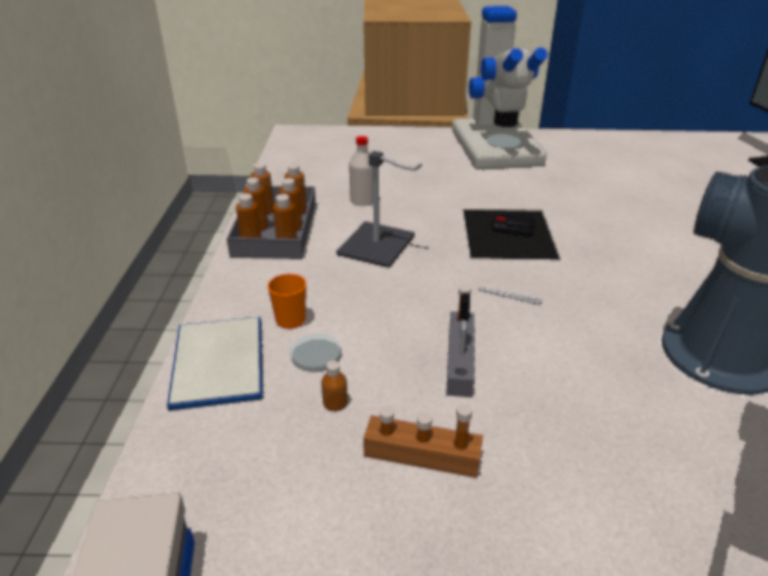

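The long tube is in the stand hole nearest the robot (top 249,343; side 463,425). The carrier's empty pocket is on its +y end (top 336,351) and the partner is at (410,357). The hook post is at (600,252) and its tip at (567,330). Next I'll measure these from the depth clouds.

```bash
cat > m.py <<'E'
from h import *
T=np.load("top.npz")["W"]; S=np.load("side.npz")["W"]
def box(W,c,r,z0,z1):
    P=W.reshape(-1,3); P=P[~np.isnan(P[:,0])]
    return P[(np.hypot(P[:,0]-c[0],P[:,1]-c[1])<r)&(P[:,2]>z0)&(P[:,2]<z1)]
def at(W,u,v): return np.round(W[int(v/1.5),int(u/1.5)],3)
def st(n,p):
    if len(p)<5: print(n,len(p)); return
    xy=p[:,:2].astype(np.float32); r=cv2.minAreaRect(xy)
    print(n,len(p),"med",np.round(np.median(p,0),4),"rect c",np.round(r[0],4),"size",np.round(r[1],4),"ang",round(r[2],2),"z",np.round(np.percentile(p[:,2],[2,50,98]),3))
E
python3 - <<'E'
from m import *
pts=dict(tube=(249,343),s1=(259,314),s2=(266,286),car=(374,355),par=(410,357),pock=(336,351),post=(600,252),tip=(567,330),bottle=(317,243),cup=(429,190))
for k,(u,v) in pts.items(): print(k,at(T,u,v))
for k,(u,v) in dict(tube=(463,413),grip=(464,300),post=(376,158),tip=(420,166),s1=(424,424)).items(): print("side",k,at(S,u,v))
for nm,W in(("T",T),("S",S)):
    t=at(T,249,343); st(nm+" tubecap",box(W,t,.03,.09,.13))
    a=at(T,259,314); st(nm+" stand top",box(W,a,.11,.035,.0425+.004))
    for k in("s1","s2"): st(nm+k,box(W,at(T,*pts[k]),.025,.065,.09))
    c=at(T,374,355); st(nm+" carrier blk",box(W,c,.12,.03,.046))
    st(nm+" grip",box(W,c,.03,.125,.16)); st(nm+" bar",box(W,c,.06,.085,.104))
    st(nm+" partner",box(W,at(T,410,357),.03,.09,.13))
    h=at(T,600,252); st(nm+" post",box(W,h,.03,.215,.24)); st(nm+" hook",box(W,at(T,567,330),.12,.17,.24)); st(nm+" base",box(W,h,.12,.009,.02))
E
```

```text
tube [0.492 0.254 0.11 ]
s1 [0.547 0.246 0.081]
s2 [0.601 0.233 0.082]
car [0.472 0.026 0.143]
par [ 0.469 -0.038  0.111]
pock [0.482 0.104 0.008]
post [ 0.64  -0.349  0.226]
tip [ 0.529 -0.349  0.002]
bottle [0.682 0.139 0.087]
cup [ 0.814 -0.078  0.001]
side tube [0.497 0.265 0.111]
side grip [0.481 0.043 0.138]
side post [ 0.64  -0.341  0.216]
side tip [ 0.548 -0.311  0.214]
side s1 [0.549 0.256 0.079]
T tubecap 54 med [0.4937 0.2558 0.1104] rect c [0.4937 0.2567] size [0.0196 0.0204] ang 4.5 z [0.102 0.11  0.115]
T stand top 729 med [0.5452 0.2427 0.0417] rect c [0.5475 0.2453] size [0.0472 0.1696] ang 78.15 z [0.036 0.042 0.046]
Ts1 53 med [0.5471 0.2448 0.0807] rect c [0.5466 0.2443] size [0.0196 0.0202] ang 0.77 z [0.073 0.081 0.085]
Ts2 54 med [0.601  0.233  0.0806] rect c [0.6004 0.2326] size [0.0198 0.0199] ang 86.18 z [0.069 0.081 0.086]
T carrier blk 768 med [0.4739 0.0338 0.0395] rect c [0.4765 0.0321] size [0.1797 0.044 ] ang 85.18 z [0.035 0.04  0.045]
T grip 57 med [0.4749 0.0315 0.1397] rect c [0.4759 0.0328] size [0.0136 0.0239] ang 1.49 z [0.133 0.14  0.144]
T bar 
[... 1161 characters left out ...]
 grip 68 med [0.4776 0.0402 0.1366] rect c [0.477  0.0322] size [0.0305 0.0151] ang 86.37 z [0.126 0.137 0.14 ]
S bar 47 med [0.4785 0.0541 0.0972] rect c [0.4766 0.0179] size [0.1017 0.0179] ang 83.45 z [0.085 0.097 0.103]
S partner 45 med [ 0.4724 -0.0335  0.107 ] rect c [ 0.4708 -0.0368] size [0.0206 0.0206] ang 48.05 z [0.096 0.107 0.109]
S post 58 med [ 0.6368 -0.3434  0.2212] rect c [ 0.6326 -0.3454] size [0.0283 0.0387] ang 71.77 z [0.215 0.221 0.224]
S hook 182 med [ 0.628  -0.3389  0.2097] rect c [ 0.5975 -0.3308] size [0.0269 0.1163] ang 67.82 z [0.176 0.21  0.224]
S base 840 med [ 0.6372 -0.339   0.0124] rect c [ 0.6397 -0.348 ] size [0.1562 0.1323] ang 68.83 z [0.01  0.012 0.016]
```

>>> servo_tool(
  rows=[
    [[-365,-204,80],-9.2,0.3],
    [[-365,-204,80],-9.2,0.3],
    [[-365,-204,80],-9.2,0.3],
    [[-365,-204,80],-9.2,0.3],
    [[-365,-204,80],-9.2,0.3],
    [[-365,-204,80],-9.2,0.3],
    [[-365,-204,80],-9.2,0.3],
    [[-365,-204,80],-9.2,0.3],
  ],
  force=60,
)

```text
t: 0.9
tcp_pos: [0.4775, 0.2766, 0.3287]
tool_rot: [0.107, 0.994, -0.001, -0.001]
force: [0.5, 0.8, -0.3]
finger_gap: 0.651
```

```bash
cat > go.py <<'E'
import sys
from h import *
x,y,z,psi=map(float,sys.argv[1:5]); s=sense(); r=R.from_quat(s["tool_rot"]).as_matrix()
cur=np.degrees(np.arctan2(r[1,1],r[0,1]))
print("t",round(s["t"],2),"pos",np.round(s["tcp_pos"],4),"psi",round(cur,2),"tilt z",np.round(r[:,2],4),"gap",round(s["finger_gap"],3),"F",np.round(s["force"],1),
 "\nshift",np.round(shift([x,y,z]),1),"turn",round(-((psi-cur+180)%360-180),1))
E
python3 go.py .4938 .2571 .30 77.6
```

```text
t 0.9 pos [0.4775 0.2766 0.3287] psi 77.67 tilt z [-0.0015 -0.0017 -1.    ] gap 0.651 F [ 0.5  0.8 -0.3] 
shift [-20.2 -15.5  28.7] turn 0.1
```

>>> servo_tool(
  rows=[
    [[-20.2,-15.5,20],0,0.2],
    [[-20.2,-15.5,25],0,0.2],
    [[-20.2,-15.5,40],0,0.2],
    [[-20.2,-15.5,55],0,0.2],
    [[-20.2,-15.5,72],0,0.2],
    [[-20.2,-15.5,72],0,0.2],
    [[-20.2,-15.5,72],0,0.2],
  ],
)

```text
t: 1.6
tcp_pos: [0.4932, 0.2577, 0.2567]
tool_rot: [0.107, 0.994, -0.001, -0.001]
force: [-0.4, 0.2, 0.4]
finger_gap: 0.601
```

```bash
python3 go.py .4938 .2571 .257 77.6; python3 - <<'E'
from h import *
s=snapshot("side"); a=s["image"][230:330,230:350]; cv2.imwrite("pics/g1.png",cv2.resize(a,(720,600),interpolation=cv2.INTER_CUBIC))
E
```

```text
t 1.6 pos [0.4932 0.2577 0.2567] psi 77.72 tilt z [-0.0027 -0.0019 -1.    ] gap 0.601 F [-0.4  0.2  0.4] 
shift [-0.7 -0.5 -0.3] turn 0.1
```

View pics/g1.png

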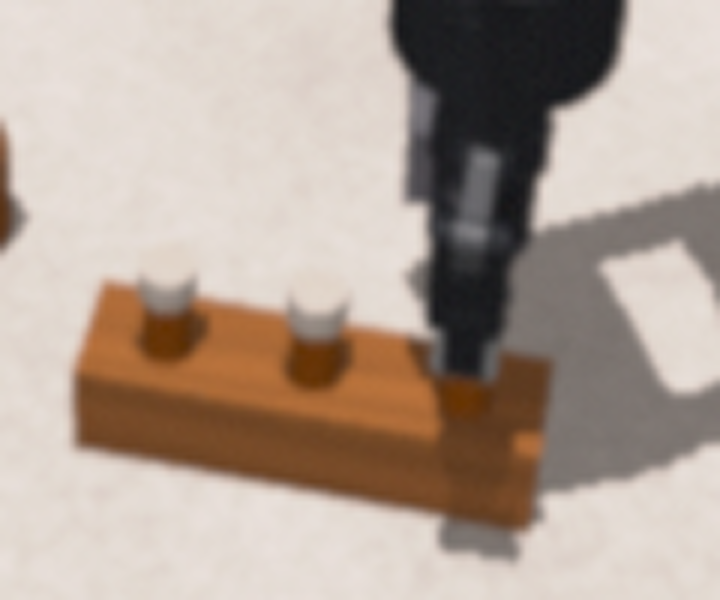

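The near finger (465,340) is centred on the long tube (465,395). Closing now.

>>> servo_tool(
  rows=[
    [[-0.7,-0.5,0],0,-0.6],
    [[-0.7,-0.5,0],0,-1],
    [[-0.7,-0.5,0],0,-1],
    [[-0.7,-0.5,0],0,-1],
    [[-0.7,-0.5,0],0,-1],
    [[-0.7,-0.5,0],0,-1],
  ],
  force=70,
)

```text
t: 2.25
tcp_pos: [0.4946, 0.2571, 0.2584]
tool_rot: [0.107, 0.994, -0.0, 0.001]
force: [1.2, -0.3, 6.1]
finger_gap: 0.232
```

>>> servo_tool(
  rows=[
    [[0,0,-20],0,-1],
    [[0,0,-45],0,-1],
    [[0,0,-75],0,-1],
    [[0,0,-95],0,-1],
    [[0,0,-95],0,-1],
    [[0,0,-95],0,-1],
  ],
)

```text
t: 2.85
tcp_pos: [0.4942, 0.2571, 0.3532]
tool_rot: [0.107, 0.994, -0.0, 0.001]
force: [0.1, -0.3, -0.6]
finger_gap: 0.227
```

```bash
python3 go.py .4825 .1019 .352 -4.9
```

```text
t 2.85 pos [0.4942 0.2571 0.3532] psi 77.7 tilt z [ 1.e-03 -8.e-04 -1.e+00] gap 0.227 F [ 0.1 -0.3 -0.6] 
shift [ -21.6 -154.1    1.3] turn 82.6
```

>>> servo_tool(
  rows=[
    [[-21.6,-154,0],82.6,-1],
    [[-21.6,-154,0],82.6,-1],
    [[-21.6,-154,0],82.6,-1],
    [[-21.6,-154,0],82.6,-1],
    [[-21.6,-154,0],82.6,-1],
    [[-21.6,-154,0],82.6,-1],
    [[-21.6,-154,0],82.6,-1],
    [[-21.6,-154,0],82.6,-1],
  ],
)

```text
t: 3.65
tcp_pos: [0.4819, 0.1018, 0.3515]
tool_rot: [0.652, 0.758, -0.001, -0.001]
force: [-0.3, -1.0, -0.2]
finger_gap: 0.226
```

```bash
python3 go.py .4825 .1019 .352 -4.9
```

```text
t 3.65 pos [0.4819 0.1018 0.3515] psi 8.57 tilt z [-2.9e-03 -7.0e-04 -1.0e+00] gap 0.226 F [-0.3 -1.  -0.2] 
shift [ 0.   0.6 -0.5] turn 13.5
```

Finish the turn, lower to about 10 mm above the mouth, and look from near.

>>> servo_tool(
  rows=[
    [[0,0.6,10],8,-1],
    [[0,0.6,30],13.5,-1],
    [[0,0.6,45],13.5,-1],
    [[0,0.6,50],13.5,-1],
    [[0,0.6,50],13.5,-1],
    [[0,0.6,50],13.5,-1],
  ],
)

```text
t: 4.25
tcp_pos: [0.4824, 0.1018, 0.3013]
tool_rot: [0.737, 0.676, -0.002, -0.001]
force: [-0.5, -0.6, -0.9]
finger_gap: 0.231
```

```bash
python3 go.py .4825 .1019 .302 -4.9;  python3 - <<'E'
from h import *
s=snapshot("side"); W=cloud(s); a=s["image"][170:290,250:394]; cv2.imwrite("pics/g2.png",cv2.resize(a,(720,600),interpolation=cv2.INTER_CUBIC))
# amber tube points above the block
h=cv2.cvtColor(s["image"],cv2.COLOR_BGR2HSV)
m=(np.hypot(W[...,0]-.4825,W[...,1]-.1019)<.03)&(W[...,2]>.045)&(W[...,2]<.085)
P=W[m]; print(len(P))
for z in np.arange(.045,.085,.01):
    q=P[(P[:,2]>=z)&(P[:,2]<z+.01)]
    if len(q): print(round(z,3),len(q),"x",np.round([q[:,0].min(),q[:,0].max(),np.median(q[:,0])],4),"ymax",q[:,1].max().round(4), "u",np.where(m)[1].min())
for p in ([.4825,.1019,.04],[.4825,.1019,.06],[.4825,.1019,.08]): print(((proj(s,p)[0]-[250,170])*5).round(1))
E
```

```text
t 4.25 pos [0.4824 0.1018 0.3013] psi -4.93 tilt z [-3.6e-03 -7.0e-04 -1.0e+00] gap 0.231 F [-0.5 -0.6 -0.9] 
shift [ 0.1  0.1 -0.7] turn -0.0
79
0.045 8 x [0.4745 0.4885 0.4807] ymax 0.1128 u 305
0.055 23 x [0.4718 0.4897 0.4821] ymax 0.1125 u 305
0.065 24 x [0.4728 0.4902 0.4832] ymax 0.1156 u 305
0.075 24 x [0.4735 0.4885 0.4818] ymax 0.1153 u 305
[285.5 381. ]
[288.4 350.6]
[291.4 319.5]
```

View pics/g2.png

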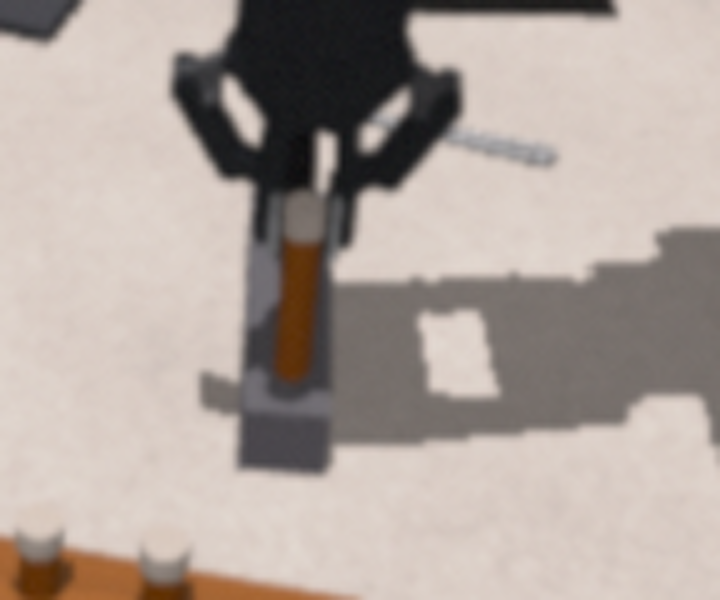

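The tube foot (292,375) hangs just above the pocket mouth (about 287,385), roughly 1 mm too far toward -x. I'll correct that and insert.

>>> servo_tool(
  rows=[
    [[0,1,6],0,-1],
    [[0,1,12],0,-1],
    [[0,1,18],0,-1],
    [[0,1,24],0,-1],
    [[0,1,30],0,-1],
    [[0,1,30],0,-1],
  ],
)

```text
t: 4.9
tcp_pos: [0.4833, 0.1017, 0.2708]
tool_rot: [0.737, 0.676, -0.002, -0.001]
force: [-0.3, 0.4, 0.2]
finger_gap: 0.23
```

Foot is at about 18 mm with no force, so it is inside the pocket. Pushing home.

>>> servo_tool(
  rows=[
    [[0,0,5],0,-1],
    [[0,0,10],0,-1],
    [[0,0,13],0,-1],
    [[0,0,15],0,-1],
    [[0,0,16.5],0,-1],
    [[0,0,17.5],0,-1],
    [[0,0,17.5],0,-1],
  ],
)

```text
t: 5.6
tcp_pos: [0.4837, 0.1018, 0.2561]
tool_rot: [0.737, 0.676, -0.0, 0.0]
force: [-2.2, -0.7, 23.2]
finger_gap: 0.234
```

>>> servo_tool(
  rows=[
    [[0,0,0],0,-0.2],
    [[0,0,0],0,0.1],
    [[0,0,0],0,0.1],
    [[0,0,-20],0,0.1],
    [[0,0,-50],0,0.1],
    [[0,0,-90],0,0.1],
    [[0,0,-90],0,0.1],
  ],
)

```text
t: 6.3
tcp_pos: [0.4853, 0.102, 0.3497]
tool_rot: [0.737, 0.676, 0.003, 0.003]
force: [0.5, 0.5, -0.5]
finger_gap: 0.551
```

```bash
python3 go.py .4765 .0322 .346 85.1; python3 - <<'E'
from m import *
s=snapshot("side"); S=cloud(s); c=[.4765,.0322]
st("tube",box(S,[.4825,.1019],.025,.08,.13)); st("partner",box(S,[.4705,-.0375],.025,.08,.13))
st("blk",box(S,c,.12,.03,.046)); st("grip",box(S,c,.03,.125,.145))
E
```

```text
t 6.3 pos [0.4853 0.102  0.3497] psi -4.91 tilt z [ 8.6e-03 -8.0e-04 -1.0e+00] gap 0.551 F [ 0.5  0.5 -0.5] 
shift [-70.3  -2.9   3.7] turn -90.0
tube 111 med [0.4835 0.109  0.1035] rect c [0.4829 0.1046] size [0.0197 0.0207] ang 0.12 z [0.082 0.103 0.11 ]
partner 48 med [ 0.4729 -0.0346  0.1068] rect c [ 0.4697 -0.0371] size [0.0235 0.0188] ang 65.6 z [0.086 0.107 0.111]
blk 538 med [0.4834 0.0577 0.0388] rect c [0.4763 0.0317] size [0.1864 0.0443] ang 85.02 z [0.032 0.039 0.042]
grip 67 med [0.4775 0.0403 0.1369] rect c [0.4771 0.0333] size [0.0276 0.0151] ang 86.96 z [0.127 0.137 0.141]
```

Tube cap top (0.110) matches the partner's, and the carrier hasn't moved. Next is the handle grip.

>>> servo_tool(
  rows=[
    [[-70,-2.9,0],-90,0.1],
    [[-70,-2.9,0],-90,0.1],
    [[-70,-2.9,0],-90,0.1],
    [[-70,-2.9,0],-90,0.1],
    [[-70,-2.9,0],-90,0.1],
    [[-70,-2.9,0],-90,0.1],
    [[-70,-2.9,0],-90,0.1],
    [[-70,-2.9,0],-90,0.1],
  ],
)

```text
t: 7.15
tcp_pos: [0.475, 0.0324, 0.346]
tool_rot: [0.233, 0.972, -0.0, -0.0]
force: [-1.0, -0.2, 0.3]
finger_gap: 0.551
```

>>> servo_tool(
  rows=[
    [[0,0,0],-21.3,0.1],
    [[0,0,0],-21.3,0.1],
    [[0,0,0],-21.3,0.1],
    [[0,0,0],-21.3,0.1],
  ],
)

```text
t: 7.55
tcp_pos: [0.4744, 0.0325, 0.3444]
tool_rot: [0.05, 0.999, -0.0, -0.002]
force: [0.2, -0.3, -0.7]
finger_gap: 0.549
```

```bash
python3 go.py .4765 .0322 .278 85.1
```

```text
t 7.55 pos [0.4744 0.0325 0.3444] psi 84.28 tilt z [-4.2e-03 -2.0e-04 -1.0e+00] gap 0.549 F [ 0.2 -0.3 -0.7] 
shift [-2.4 -0.1 66.4] turn -0.8
```

>>> servo_tool(
  rows=[
    [[-2.4,0,15],-0.8,0.1],
    [[-2.4,0,35],-0.8,0.1],
    [[-2.4,0,55],-0.8,0.1],
    [[-2.4,0,66],-0.8,0.1],
    [[-2.4,0,66],-0.8,0.1],
  ],
)

```text
t: 8.05
tcp_pos: [0.4758, 0.0323, 0.2765]
tool_rot: [0.043, 0.999, 0.0, -0.004]
force: [-0.1, -0.6, -0.0]
finger_gap: 0.553
```

```bash
python3 go.py .4765 .0322 .278 85.1; python3 - <<'E'
from h import *
s=snapshot("side"); a=s["image"][140:280,240:384]; cv2.imwrite("pics/g3.png",cv2.resize(a,(617,600),interpolation=cv2.INTER_CUBIC))
E
```

```text
t 8.05 pos [0.4758 0.0323 0.2765] psi 85.02 tilt z [-8.9e-03  6.0e-04 -1.0e+00] gap 0.553 F [-0.1 -0.6 -0. ] 
shift [-0.7 -0.  -1.5] turn -0.1
```

View pics/g3.png

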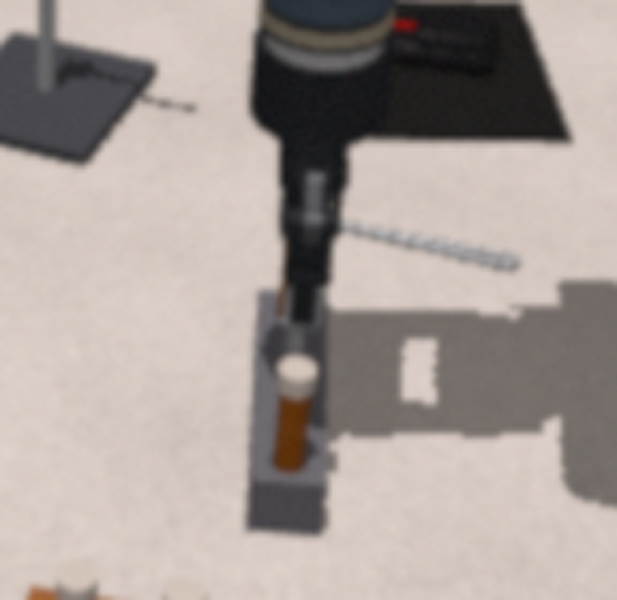

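The tube stands seated at (292,430), and the fingers straddle the grip at (305,295). Closing, then a small lift.

>>> servo_tool(
  rows=[
    [[-0.7,0,0],0,-0.3],
    [[-0.7,0,0],0,-1],
    [[-0.7,0,0],0,-1],
    [[-0.7,0,0],0,-1],
    [[-0.7,0,0],0,-1],
    [[-0.7,0,0],0,-1],
  ],
  force=110,
)

```text
t: 8.7
tcp_pos: [0.4773, 0.0321, 0.2781]
tool_rot: [0.043, 0.999, -0.0, -0.003]
force: [-0.2, -0.9, 5.8]
finger_gap: 0.287
```

>>> servo_tool(
  rows=[
    [[0,0,-5],0,-1],
    [[0,0,-15],0,-1],
    [[0,0,-30],0,-1],
    [[0,0,-50],0,-1],
    [[0,0,-75],0,-1],
    [[0,0,-100],0,-1],
    [[0,0,-120],0,-1],
    [[0,0,-120],0,-1],
  ],
)

```text
t: 9.5
tcp_pos: [0.4783, 0.0322, 0.4006]
tool_rot: [0.043, 0.999, -0.001, 0.0]
force: [0.8, 0.1, -4.7]
finger_gap: 0.286
```

```bash
python3 go.py .4765 .0322 .42 67.5
```

```text
t 9.5 pos [0.4783 0.0322 0.4006] psi 85.04 tilt z [ 7.e-04 -1.e-03 -1.e+00] gap 0.286 F [ 0.8  0.1 -4.7] 
shift [  1.8  -0.2 -19.4] turn 17.5
```

>>> servo_tool(
  rows=[
    [[-3,-15,-10],3,-1],
    [[-8,-45,-20],7,-1],
    [[-14,-85,-25],11,-1],
    [[-20,-125,-25],14,-1],
    [[-26,-165,-25],17.5,-1],
    [[-33,-205,-25],17.5,-1],
    [[-38,-240,-25],17.5,-1],
    [[-43,-270,-25],17.5,-1],
  ],
)

```text
t: 10.3
tcp_pos: [0.4971, -0.2422, 0.424]
tool_rot: [0.195, 0.981, 0.0, -0.001]
force: [-0.4, -1.3, -4.5]
finger_gap: 0.286
```

```bash
python3 go.py .501 -.2921 .426 67.5
```

```text
t 10.3 pos [ 0.4971 -0.2422  0.424 ] psi 67.48 tilt z [-0.0022  0.001  -1.    ] gap 0.286 F [-0.4 -1.3 -4.5] 
shift [-22.7 -44.6  -2.1] turn -0.0
```

>>> servo_tool(
  rows=[
    [[-10,-18,-2],0,-1],
    [[-18,-34,-2],0,-1],
    [[-22.7,-44.6,-2],0,-1],
    [[-22.7,-44.6,-2],0,-1],
    [[-22.7,-44.6,-2],0,-1],
  ],
)

```text
t: 10.8
tcp_pos: [0.5008, -0.2911, 0.4256]
tool_rot: [0.195, 0.981, 0.001, -0.002]
force: [-0.1, 0.3, -4.5]
finger_gap: 0.29
```

```bash
python3 go.py .5712 -.3212 .426 67.5; python3 - <<'E'
from m import *
s=snapshot("side"); a=s["image"][60:200,200:344]; cv2.imwrite("pics/g4.png",cv2.resize(a,(617,600),interpolation=cv2.INTER_CUBIC))
t=snapshot("top"); a=t["image"][140:260,320:440]; cv2.imwrite("pics/g5.png",cv2.resize(a,(600,600),interpolation=cv2.INTER_CUBIC))
for n,q in(("S",s),("T",t)):
    W=cloud(q); c=np.array([.501,-.2921]); d=np.array([.383,.924])
    st(n+" cap+",box(W,c+.07*d,.022,.235,.28)); st(n+" cap-",box(W,c-.07*d,.022,.235,.28)); st(n+" blk",box(W,c,.12,.175,.197)); st(n+" hooktip",box(W,[.551,-.312],.014,.19,.24))
    print(proj(q,[[.5472,-.3112,.222],[.5712,-.3212,.21],[.501,-.2921,.24]]).round(1))
E
```

```text
t 10.8 pos [ 0.5008 -0.2911  0.4256] psi 67.5 tilt z [-0.0032  0.0028 -1.    ] gap 0.29 F [-0.1  0.3 -4.5] 
shift [-76.5  -0.9  -0.7] turn -0.0
S cap+ 65 med [ 0.5278 -0.2151  0.2498] rect c [ 0.5267 -0.2192] size [0.02   0.0212] ang 13.26 z [0.236 0.25  0.256]
S cap- 45 med [ 0.4716 -0.3448  0.2486] rect c [ 0.4705 -0.3475] size [0.0163 0.0209] ang 1.19 z [0.236 0.249 0.256]
S blk 402 med [ 0.5004 -0.2616  0.1857] rect c [ 0.5001 -0.2893] size [0.1842 0.0457] ang 67.83 z [0.176 0.186 0.195]
S hooktip 22 med [ 0.5536 -0.3142  0.2103] rect c [ 0.5536 -0.3133] size [0.0103 0.019 ] ang 81.93 z [0.202 0.21  0.22 ]
[[280.2 107.7]
 [272.2 109.9]
 [296.2 105. ]]
T cap+ 73 med [ 0.5258 -0.2221  0.2564] rect c [ 0.5263 -0.2218] size [0.0193 0.021 ] ang 83.81 z [0.246 0.256 0.26 ]
T cap- 28 med [ 0.4674 -0.351   0.2549] rect c [ 0.468  -0.3525] size [0.0071 0.019 ] ang 1.8 z [0.241 0.255 0.259]
T blk 564 med [ 0.5078 -0.2534  0.1871] rect c [ 0.5006 -0.2889] size [0.1794 0.0444] ang 67.64 z [0.178 0.187 0.192]
T hooktip 11 med [ 0.5571 -0.314   0.2114] rect c [ 0.5557 -0.3138] size [0.0035 0.0151] ang 68.31 z [0.207 0.211 0.218]
[[385.5 205.4]
 [387.9 196.4]
 [380.2 223.7]]
```

View pics/g4.png

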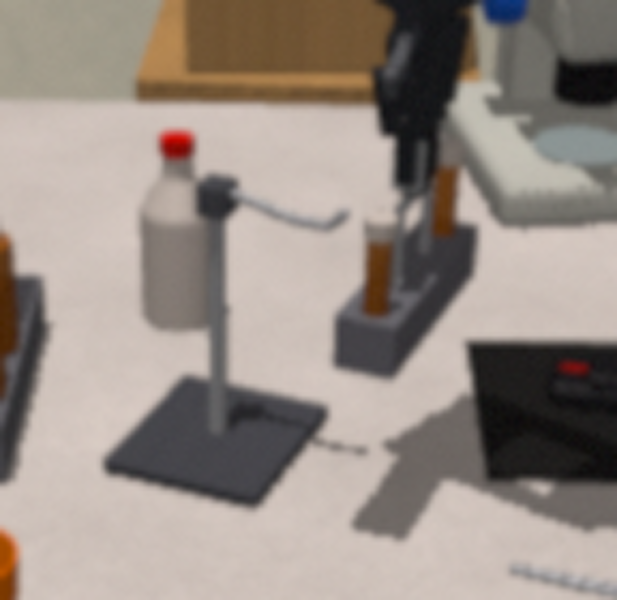

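View pics/g5.png

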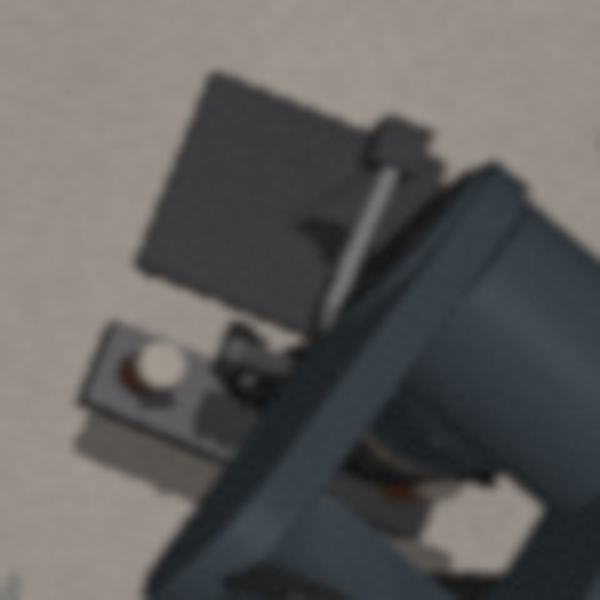

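The hook tip is at (345,213) where predicted, and the carrier is level and lined up. Moving in along the hook.

>>> servo_tool(
  rows=[
    [[-8,-0.9,0],0,-1],
    [[-20,-0.9,0],0,-1],
    [[-32,-0.9,0],0,-1],
    [[-44,-0.9,0],0,-1],
    [[-56,-0.9,0],0,-1],
    [[-68,-0.9,0],0,-1],
    [[-75.5,-0.9,0],0,-1],
    [[-76.5,-0.9,0],0,-1],
  ],
)

```text
t: 11.7
tcp_pos: [0.5725, -0.321, 0.4254]
tool_rot: [0.194, 0.981, 0.001, -0.001]
force: [-1.0, 0.7, -4.4]
finger_gap: 0.287
```

```bash
python3 go.py .5712 -.3212 .396 67.5; python3 - <<'E'
from m import *
s=snapshot("side"); a=s["image"][60:200,200:344]; cv2.imwrite("pics/g6.png",cv2.resize(a,(617,600),interpolation=cv2.INTER_CUBIC))
W=cloud(s); c=np.array([.5712,-.3212]); d=np.array([.383,.924])
st(" cap+",box(W,c+.07*d,.022,.235,.28)); st(" blk",box(W,c,.12,.17,.197))
E
```

```text
t 11.7 pos [ 0.5725 -0.321   0.4254] psi 67.59 tilt z [-0.002   0.0016 -1.    ] gap 0.287 F [-1.   0.7 -4.4] 
shift [ 1.1 -0.7 29.4] turn 0.1
 cap+ 56 med [ 0.6016 -0.2483  0.2495] rect c [ 0.6017 -0.2537] size [0.0174 0.0215] ang 1.29 z [0.236 0.249 0.256]
 blk 443 med [ 0.5773 -0.2949  0.1849] rect c [ 0.5982 -0.3284] size [0.1863 0.1015] ang 67.86 z [0.171 0.185 0.195]
```

View pics/g6.png

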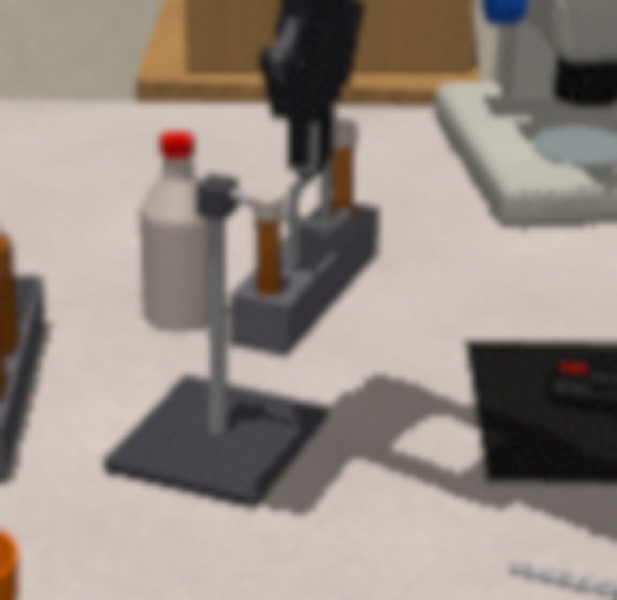

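The handle's bar is over the hook seat and the hook passes through the opening (about 300,195). Lowering onto the seat.

>>> servo_tool(
  rows=[
    [[1,-0.7,6],0,-1],
    [[1,-0.7,12],0,-1],
    [[1,-0.7,18],0,-1],
    [[1,-0.7,22],0,-1],
    [[1,-0.7,25],0,-1],
    [[1,-0.7,26.5],0,-1],
    [[1,-0.7,26.5],0,-1],
  ],
)

```text
t: 12.45
tcp_pos: [0.5707, -0.321, 0.3986]
tool_rot: [0.194, 0.981, 0.001, -0.002]
force: [-0.4, -0.2, -5.2]
finger_gap: 0.286
```

>>> servo_tool(
  rows=[
    [[0,0,1],0,-1],
    [[0,0,2],0,-1],
    [[0,0,2.5],0,-1],
    [[0,0,2.5],0,-1],
  ],
)

```text
t: 12.85
tcp_pos: [0.5707, -0.321, 0.3961]
tool_rot: [0.194, 0.981, 0.001, -0.002]
force: [0.9, -0.3, -4.3]
finger_gap: 0.292
```

>>> servo_tool(
  rows=[
    [[0,0,1],0,-1],
    [[0,0,1.5],0,-1],
    [[0,0,1.5],0,-1],
  ],
)

```text
t: 13.15
tcp_pos: [0.5707, -0.3209, 0.3956]
tool_rot: [0.194, 0.981, 0.001, -0.001]
force: [-1.6, 0.8, 2.6]
finger_gap: 0.287
```

Contact made: the carrier's weight is now on the hook. Release gently.

>>> servo_tool(
  rows=[
    [[0,0,0],0,-0.35],
    [[0,0,0],0,-0.25],
    [[0,0,0],0,-0.1],
    [[0,0,0],0,0.1],
    [[0,0,0],0,0.1],
    [[0,0,0],0,0.1],
  ],
)

```text
t: 13.75
tcp_pos: [0.5707, -0.321, 0.3956]
tool_rot: [0.194, 0.981, 0.001, -0.001]
force: [0.1, -0.4, 0.5]
finger_gap: 0.551
```

>>> servo_tool(
  rows=[
    [[0,0,-5],0,0.1],
    [[0,0,-12],0,0.1],
    [[0,0,-25],0,0.1],
    [[0,0,-40],0,0.1],
    [[0,0,-60],0,0.1],
    [[0,0,-90],0,0.1],
    [[0,0,-120],0,0.1],
    [[0,0,-120],0,0.1],
  ],
)

```text
t: 14.55
tcp_pos: [0.5715, -0.3215, 0.5226]
tool_rot: [0.194, 0.981, -0.002, 0.004]
force: [0.5, 0.0, 0.8]
finger_gap: 0.548
```

```bash
python3 go.py .5712 -.3212 .5 67.5; python3 - <<'E'
from m import *
s=snapshot("side"); a=s["image"][60:200,200:344]; cv2.imwrite("pics/g7.png",cv2.resize(a,(617,600),interpolation=cv2.INTER_CUBIC))
W=cloud(s); c=np.array([.5712,-.3212]); d=np.array([.383,.924])
st(" cap+",box(W,c+.07*d,.022,.2,.28)); st(" cap-",box(W,c-.07*d,.022,.2,.28)); st(" blk",box(W,c,.12,.14,.167))
E
```

```text
t 14.55 pos [ 0.5715 -0.3215  0.5226] psi 67.59 tilt z [ 0.0075 -0.0063 -1.    ] gap 0.548 F [0.5 0.  0.8] 
shift [ 0.6  0.3 22.5] turn 0.1
 cap+ 58 med [ 0.5982 -0.2461  0.215 ] rect c [ 0.5987 -0.2509] size [0.02   0.0232] ang 32.34 z [0.201 0.215 0.221]
 cap- 63 med [ 0.546  -0.3762  0.2197] rect c [ 0.5448 -0.3818] size [0.0262 0.0168] ang 89.03 z [0.201 0.22  0.23 ]
 blk 475 med [ 0.5705 -0.3086  0.1541] rect c [ 0.595  -0.3332] size [0.1871 0.1028] ang 67.65 z [0.141 0.154 0.166]
```

View pics/g7.png

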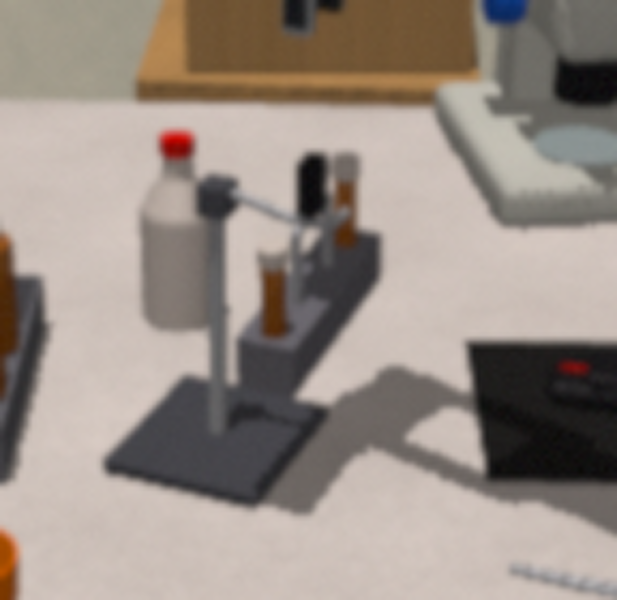

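Carrier hangs on the hook, clear of the bench, grip free; the +y end is slightly low. I'll let a second pass and recheck for swing.

>>> servo_tool(
  rows=[
    [[0,0,-30],0,0.1],
    [[0,0,-30],0,0.1],
    [[0,0,-30],0,0.1],
    [[0,0,-30],0,0.1],
    [[0,0,-30],0,0.1],
    [[0,0,-30],0,0.1],
    [[0,0,-30],0,0.1],
    [[0,0,-30],0,0.1],
  ],
)

```text
t: 15.4
tcp_pos: [0.5711, -0.3212, 0.5493]
tool_rot: [0.194, 0.981, -0.001, 0.002]
force: [0.6, 0.1, 0.8]
finger_gap: 0.549
```

```bash
cat > tilt.py <<'E'
from m import *
s=snapshot("side"); t=snapshot("top"); c=np.array([.5712,-.3212]); d=np.array([.383,.924])
for n,q in(("S",s),("T",t)):
    W=cloud(q)
    st(n+" cap+",box(W,c+.07*d,.022,.2,.28)); st(n+" cap-",box(W,c-.07*d,.022,.2,.28)); st(n+" grip",box(W,c,.02,.24,.27))
    for k in((.547,.245),(.601,.233)): st(n+" short",box(W,k,.025,.065,.09))
    st(n+" bottle",box(W,(.682,.139),.04,.07,.1)); st(n+" cup",box(W,(.81,-.08),.07,.075,.1))
E
python3 tilt.py
```

```text
S cap+ 62 med [ 0.5982 -0.2468  0.2137] rect c [ 0.5978 -0.2513] size [0.0209 0.0224] ang 39.29 z [0.201 0.214 0.223]
S cap- 67 med [ 0.5462 -0.378   0.2208] rect c [ 0.5465 -0.3795] size [0.021  0.0201] ang 69.69 z [0.203 0.221 0.232]
S grip 52 med [ 0.5726 -0.3102  0.2503] rect c [ 0.5713 -0.3165] size [0.0277 0.0158] ang 63.66 z [0.24  0.25  0.257]
S short 98 med [0.5472 0.2508 0.0789] rect c [0.548  0.2468] size [0.0193 0.0198] ang 1.6 z [0.067 0.079 0.082]
S short 103 med [0.6007 0.2386 0.0795] rect c [0.6015 0.2349] size [0.0195 0.0247] ang 2.26 z [0.067 0.079 0.082]
S bottle 79 med [0.6862 0.1472 0.0826] rect c [0.6871 0.1442] size [0.0186 0.0211] ang 64.2 z [0.071 0.083 0.086]
S cup 168 med [ 0.7919 -0.0748  0.081 ] rect c [ 0.7919 -0.0721] size [0.0715 0.0721] ang 70.51 z [0.076 0.081 0.086]
T cap+ 65 med [ 0.5976 -0.2504  0.2205] rect c [ 0.5981 -0.2509] size [0.019  0.0208] ang 84.14 z [0.211 0.22  0.224]
T cap- 0
T grip 52 med [ 0.5729 -0.3105  0.2556] rect c [ 0.5732 -0.3118] size [0.0141 0.0162] ang 65.32 z [0.241 0.256 0.26 ]
T short 53 med [0.5472 0.2448 0.0806] rect c [0.5464 0.2445] size [0.0196 0.0207] ang 3.05 z [0.071 0.081 0.085]
T short 54 med [0.6011 0.233  0.0794] rect c [0.6006 0.2337] size [0.0202 0.0201] ang 87.77 z [0.067 0.079 0.085]
T bottle 46 med [0.6852 0.1418 0.0838] rect c [0.6863 0.1423] size [0.0196 0.0179] ang 59.06 z [0.073 0.084 0.088]
T cup 127 med [ 0.7999 -0.074   0.0836] rect c [ 0.7922 -0.0738] size [0.0707 0.071 ] ang 45.35 z [0.075 0.084 0.09 ]
```

```bash
python3 -c "
from station import sign_off; print(sign_off())"
```

```text
the job is handed in; nothing more can be done
None
```

The long tube is in the carrier, and the loaded carrier is hanging by its handle on the hook of the steel stand. I handed the job in at about 15.5 s of the 61 s allowed.

- **Tube:** I took it from the stand hole nearest the robot and pushed it into the empty pocket until it met about 23 N at the expected depth. This was done while the carrier stood on the bench. Its cap top then matched the other long tube's, at about 110 mm.
- **Carrier:** I lifted it by the black grip, kept it upright on the way, and set the handle's bar on the hook seat. The wrist force confirmed that the hook had taken the weight before I let go.
- **Last checks:** The gripper is well clear. The carrier stayed in the same place over about 0.9 s, with its underside roughly 0.11 m above the bench. The two short tubes were where they started. The bottle and cup were upright at their full height and the arm never went near them, but I did not compare their positions with the start.
- **Not perfect:** The carrier hangs about 3–4° off level, with the end holding the new tube lower. It was steady, so I left it. In the last check the top camera could not see the other tube's cap, so that tilt figure comes from the side camera alone.

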